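# Stack the storage tins on the kitchen stacking stand

## Task

Build the column of storage tins on the stacking stand: plug the taller tin's foot into the pocket of the stand's seat, feeling for the pocket because the seat may be clamped anywhere along its slot, then plug the shorter tin's foot into the taller one's lid. Lower each tin fully home in the gripper rather than dropping it, then let go, and leave everything else on the counter where it is.

Things in the scene. Friction and masses are not known exactly. Their poses are not given: they have to be found in the camera images.
- stand: fixed low steel stand, 116 mm (its x) by 176 mm (its y), a dark 20 mm high rail along each long side. Origin: centre of its underside, on the counter, z up. Between the rails an aluminium seat plate, 98 x 124 mm, is clamped rigidly, its flat top 30 mm above the counter. A tin fully home in it has its origin 22 mm above the counter; one that misses the pocket stands 8 mm higher.
- seat_middle (a point): middle of the seat plate's range, level with its top; axes as the stand. The pocket in the plate's centre is 51 mm (x) by 39 mm (y), 10 mm deep, 1.5 mm chamfer: 1.5 mm to spare around a foot. It is centred here in x and square, but along the stand's y it may be up to 9 mm to either side. That offset is NOT reported: find it by touch or by eye.
- tall_tin: The taller steel tin, closed, loose. Body 66 mm (its x) by 52 mm (its y), 80 mm tall, on a plug foot 48 x 36 mm, 8 mm high (88 mm overall). Grip across 52 mm. Lid recess 51 x 39 mm, 10 mm deep, takes a foot with 1.5 mm to spare around; half turns are alike. Origin: centre of the foot's underside, z up. A tin home on it has its origin 80 mm above this one's; if it misses, 88 mm.
- short_tin: The shorter steel tin, closed, loose. Body 66 mm (its x) by 52 mm (its y), 55 mm tall, on a plug foot 48 x 36 mm, 8 mm high (63 mm overall). Grip across 52 mm. Lid recess 51 x 39 mm, 10 mm deep, takes a foot with 1.5 mm to spare around; half turns are alike. Origin: centre of the foot's underside, z up.
- carton: closed plain cardboard carton 70 x 50 x 75 mm with no foot and no recess; bystander that stands among the tins. Origin: centre of its underside
- spice_jar: small round jar, 42 mm across, 95 mm tall; bystander. Origin: centre of its underside
- food_can: round can, 60 mm across, 80 mm tall; bystander. Origin: centre of its underside
- salt_tub: white round tub, 66 mm across, 85 mm tall; bystander. Origin: centre of its underside
- oil_bottle: bottle, 60 mm across, 170 mm tall; bystander. Origin: centre of its underside
- bowl: white bowl, 120 mm across, 50 mm tall; bystander. Origin: centre of its underside
- spoon: spoon 200 mm long, lying flat; bystander. Origin: the middle of its length, x along it

How it is judged:
By the outcome, as a careful person would: the job done as asked, in the order asked, and still so for the second after the job is handed in, with the robot touching nothing.
It also fails if it takes over 64 s, if anything falls off the work surface, if the arm or the gripper's body presses on something with over 40 N, if the wrist force passes 120 N, or if a joint passes its speed limit or range.

## Robot

A 6-joint arm with a two-finger parallel gripper is mounted at the origin on the work surface. World frame = base frame: x ahead of the robot, y to its left, z up, the work surface at z = 0. Lengths are in mm, angles in rad, forces in N, time in s.
With the tool pointing down it reaches from about 275 to 1000 mm from the base axis. Payload 8.4 kg.
Tool frame: the origin (TCP) lies between the finger pads; the fingertips stand 25 mm ahead of it and the grasp point (between the pads) lies 6 mm ahead of it; z points along the fingers, y is the line along which they close (so a half turn about z gives the same grasp; the last joint's range is limited). The gripper opens to 85 mm and grips with 20 to 120 N. Pads are 22 mm wide; open, the fingers measure 114 mm over their backs; the gripper's body (76 mm by 85 mm) begins 54 mm behind the grasp point. The pads swing forward as they close: fully open they stand 13 mm farther back than shut.
Start: joints at [1.161, 0.353, 1.633, -0, 1.155, -0.002], TCP at [247.868, 573.75, 227.281] pointing down, gripper open.
Joint ranges: [-2.63, 2.63], [-0.92, 2.1], [0.06, 2.66], [-1.3, 4.44], [0, 2.69], [-3.02, 3.02]. Speed limits (rad/s): [2.22, 2.22, 2.79, 3.14, 3.14, 3.14].

## Interface

Orientations are given as [roll, pitch, yaw] about the fixed x, y, z axes, in that order (R = Rz(yaw) Ry(pitch) Rx(roll)).
In Python, from rig import r, eyes, workorder gives the robot as it stands. The module is installed in compiled form; this text tells all that it offers.
- The arm moves only by the tool step_arm, never from a script. Its argument "moves" is a list of rows, each an object of numbers: "tx", "ty", "tz": the shift along the tool's x, y, z scaled (see below); "ax", "ay", "az": the turn, a rotation vector about the tool's x, y, z scaled (see below). In form: [{"tx": .., "ty": .., "tz": .., "ax": .., "ay": .., "az": ..}, ...]. A call has 1 to 5 rows; each row shifts and turns the commanded pose from where the row before left it, along the tool's axes as they then stand; what a row does not reach is not made up. The controller multiplies each number of a shift by 25 mm and each number of a turn by 90 degrees. A row lasts 1/8 s, in which the tool goes at most 62.5 mm and 10.7 degrees, less where a joint would pass 70% of its speed; a pose out of reach is approached as far as the arm can. A call with a number of a shift or a turn outside -1 to 1 is refused whole. A call with a gripper value outside its range is refused whole. "gripper" is the opening, from 0 (shut) to 1 (fully open), set as the call begins (left out, the last holds). The fingers move at their own pace and stop on an object; "newtons" is the grip in N (left out, the last holds). Time passes only in rows, so rows that do not move let the fingers close. It gives the time, the measured TCP pose, the force, the opening and the grip force at its end, in the units of the state.
- r.sense(): the state, without advancing time (a new reading comes with each control period).
- eyes.grab_frame(name): name is "side" or "top" or "wrist"; returns (picture, depth): 420x560x3 uint8, red, green, blue; 420x560 float32, mm along the optical axis (not along the pixel's ray), 0 where there is no reading.
- eyes.camera_info(name): a dict with "intrinsics" (3x3 intrinsics, pixels), "cam_to_world" (4x4, takes a point from camera to world coordinates). Camera axes: x right, y up, looking along -z (the intrinsics and any distortion apply to the point x, -y, -z); pixel columns grow to the right and rows downward; lengths in mm; the calibration is good to about 2 mm. The wrist camera is an equidistant fisheye: a pixel r from the principal point sees the ray r / f radians off the axis. A picture is of the moment at which its call begins: read the wrist's pose just before it. camera_info takes no time and is no camera call; for the wrist camera it gives the pose at the moment of the call.
- workorder.sign_off(): hands the job in; it is judged then, once.
The state is a dict: "clock": time; "qpos": joint angles; "qvel": joint speeds; "joint_efforts": joint torques, N m; "eef_pos": TCP position; "tcp_rot": TCP orientation; "contact_force": force on the tool from outside, world axes, zero at the start; "wrist_torque": the same for the moment, N m; "opening": opening from 0.0 (shut) to 1.0 (fully open); "grasp_force": force on a finger pad.
Only numpy, scipy, OpenCV 4.12 (cv2) and the standard library are available. Lean on these libraries where they do the work, as an engineer would, in place of code of your own. Each camera call takes 0.05 s, during which the arm holds its last target. There are 200 camera calls.

## Working session

There is one attempt and no reset: what is moved stays moved. The work goes in short steps, Python scripts to look and compute and a tool call to move; the robot and the scene stay as the last step left them, time stands still between calls to the robot, and variables do not carry over. Pictures are saved under pics/ and viewed, at most 10 in all, crops included, and the job is handed in when it is done.

Besides the shell and the picture viewer there is one more tool, called after "Emit:" by a JSON object that holds its "fn" and its "kwargs". step_arm: Moves the arm, as the interface text tells. Its arguments: {"type":"object","properties":{"moves":{"type":"array","items":{"type":"object","properties":{"tx":{"type":"number"},"ty":{"type":"number"},"tz":{"type":"number"},"ax":{"type":"number"},"ay":{"type":"number"},"az":{"type":"number"}}}},"gripper":{"type":"number"},"newtons":{"type":"number"}},"required":["moves"]}

```bash
mkdir -p pics; cat > h.py <<'E'
import numpy as np, cv2
from rig import r, eyes, workorder
def world(name, depth, info=None):
    i=info or eyes.camera_info(name); K=np.array(i["intrinsics"]);T=np.array(i["cam_to_world"])
    v,u=np.mgrid[0:depth.shape[0],0:depth.shape[1]]
    x=(u-K[0,2])/K[0,0]; y=(v-K[1,2])/K[1,1]
    P=np.stack([x*depth,-y*depth,-depth],-1)
    return P@T[:3,:3].T+T[:3,3]
E
python3 - <<'E'
from h import *
for n in("top","side"):
    p,d=eyes.grab_frame(n); W=world(n,d); np.savez(f"{n}.npz",p=p,d=d,W=W)
    cv2.imwrite(f"pics/{n}0.png",p[:,:,::-1]); i=eyes.camera_info(n); print(n,np.round(i["intrinsics"],1),np.round(i["cam_to_world"],3))
print(r.sense())
E
```

```text
top [[444.5   0.  285.7]
 [  0.  444.5 209.3]
 [  0.    0.    1. ]] [[-2.400000e-02  9.960000e-01 -8.200000e-02  4.822990e+02]
 [-1.000000e+00 -2.500000e-02 -1.400000e-02  8.420000e-01]
 [-1.600000e-02  8.200000e-02  9.970000e-01  1.138305e+03]
 [ 0.000000e+00  0.000000e+00  0.000000e+00  1.000000e+00]]
side [[438.1   0.  272.7]
 [  0.  438.1 206.2]
 [  0.    0.    1. ]] [[ 8.30000e-01  3.59000e-01 -4.27000e-01 -2.18750e+01]
 [-5.58000e-01  5.51000e-01 -6.20000e-01 -8.47123e+02]
 [ 1.30000e-02  7.53000e-01  6.58000e-01  9.67899e+02]
 [ 0.00000e+00  0.00000e+00  0.00000e+00  1.00000e+00]]
{'clock': 0.1, 'qpos': array([ 1.16057940e+00,  3.53569054e-01,  1.63406819e+00, -9.55697693e-06,
        1.15517374e+00, -2.40784837e-03]), 'qvel': array([ 8.76684014e-05, -2.58096757e-04, -2.96557795e-03, -3.23638934e-04,
       -1.06931527e-03,  3.80744403e-05]), 'joint_efforts': array([ 1.40763434e-03, -6.06354761e+01, -3.42820823e+01,  1.08102370e-04,
        3.75528864e-03,  4.00332124e-05]), 'eef_pos': array([247.71109755, 573.34957442, 226.63928433]), 'tcp_rot': array([-3.14037431e+00,  5.80506639e-06,  2.73378744e+00]), 'contact_force': array([-0.42338139, -0.67507177,  0.10292484]), 'wrist_torque': array([-0.01797104,  0.03009346, -0.04645462]), 'grasp_force': 0.0, 'opening': 1.0005101461008399}
```

View pics/top0.png

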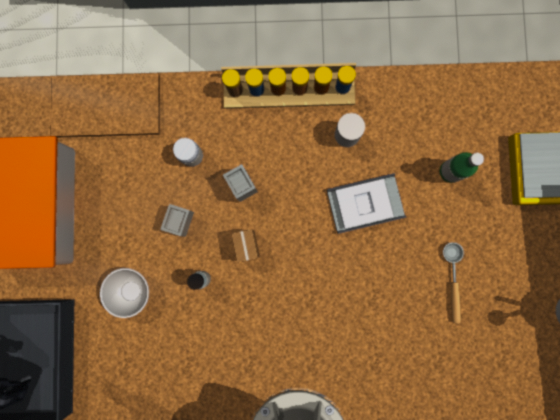

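View pics/side0.png

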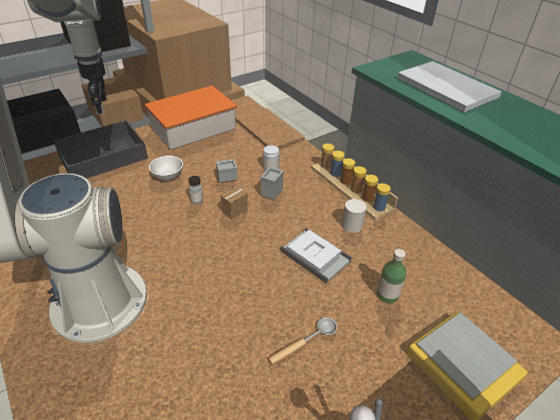

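The top view shows the tall tin at (240,182), the short tin at (176,220), the stand at (365,203) with its pocket at (364,203), and the carton at (245,245). The side view agrees: tall tin (272,183), short tin (227,171), stand (316,253).

```bash
python3 - <<'E'
from h import *
import cv2
def rect(P):
    (c,s,a)=cv2.minAreaRect(P[:,:2].astype(np.float32)); return np.round(c,1),np.round(s,1),round(a,1)
for n,rois in (("top",dict(tall=(215,155,265,210,88),short=(150,195,200,245,63),carton=(225,225,265,270,75),can=(170,130,210,172,80),stand=(315,165,415,240,22),jar=(180,265,215,300,95))),("side",dict(tall=(252,160,292,205,88),short=(212,155,245,187,63),stand=(270,220,360,285,22)))):
    f=np.load(n+".npz");W=f["W"];p=f["p"]
    for k,(a,b,c,d,h) in rois.items():
        w=W[b:d,a:c].reshape(-1,3); col=p[b:d,a:c].reshape(-1,3).astype(int)
        if k=="stand":
            m=(w[:,2]>12)&(w[:,2]<50)
            q=w[m]; print(n,k,m.sum(),rect(q),np.percentile(q[:,2],[5,50,95]).round(1))
            m2=(w[:,2]>25)&(w[:,2]<40)&(col.min(1)>150); print('  plate',m2.sum(),rect(w[m2]),np.median(w[m2,2]))
        else:
            m=abs(w[:,2]-h)<7; q=w[m]; print(n,k,m.sum(),rect(q) if m.sum()>5 else '',np.percentile(q[:,2],[5,50,95]).round(1), w[:,2].max().round(1))
p=np.load("top.npz")["p"]
a=cv2.resize(p[155:250,150:265],None,fx=5,fy=5,interpolation=3); b=cv2.resize(p[165:245,315:415],None,fx=5,fy=5,interpolation=3)
cv2.imwrite("pics/c1.png",cv2.hconcat([a,cv2.copyMakeBorder(b,0,75,0,0,0)])[:,:790,::-1])
E
```

```text
top tall 271 (array([639.3, 126.4]), array([66.8, 51.9]), 28.4) [83.  87.1 90. ] 1138.3
top short 285 (array([552.5, 287. ]), array([53.1, 66. ]), 70.4) [56.7 62.  65.5] 1138.3
top carton 612 (array([486.1, 116.9]), array([69.8, 50.2]), 10.3) [71.  74.5 77.5] 1138.3
top can 404 (array([722.7, 257.1]), array([54.4, 53.1]), 43.7) [76.  79.4 82.8] 1138.3
top stand 2654 (array([ 585.4, -186.5]), array([116.1, 176. ]), 12.2) [12.9 27.6 32.2]
  plate 1567 (array([ 584.2, -180.3]), array([ 98.1, 123.6]), 12.0) 29.386050526958797
top jar 209 (array([404.8, 232. ]), array([36.5, 35.2]), 88.9) [90.8 94.4 97.3] 1138.3
side tall 130 (array([639.7, 123. ]), array([71.2, 54.6]), 29.9) [82.1 85.9 90.1] 967.9
side short 123 (array([553.3, 284.8]), array([61.1, 68.5]), 65.8) [56.4 60.9 64.8] 967.9
side stand 1713 (array([ 642.6, -178.9]), array([240.1, 176.5]), 12.2) [12.9 27.2 32.7]
  plate 859 (array([ 583.5, -183.1]), array([101.8, 125.7]), 12.3) 29.232337453267974
```

View pics/c1.png

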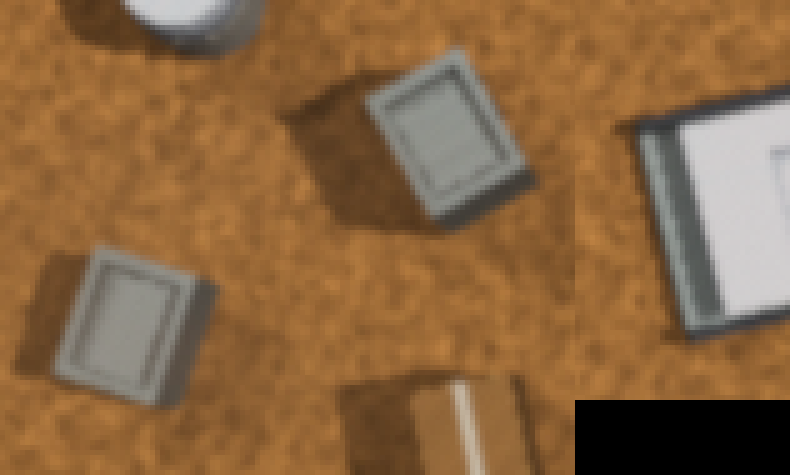

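The crop confirms both lids: the tall tin's long axis is at about +28°, the short's at about -20°. The plate centre is near (584,-181), about +6 mm along the stand's y. Next I plan the moves.

```bash
cat > plan.py <<'E'
import sys, json, numpy as np
from rig import r
# usage: plan.py x y z yawdeg [x y z yaw]...  (vertical tool) -> rows, from given/last commanded pose
def plan(start, targets, lim=24.0, turn=10.0):
    p=np.array(start[:3],float); yaw=start[3]; rows=[]
    for t in targets:
        t=np.array(t,float)
        while True:
            dy=t[3]-yaw; d=t[:3]-p
            if np.abs(d).max()<0.3 and abs(dy)<0.2: break
            n=max(np.ceil(np.linalg.norm(d)/lim),np.ceil(abs(dy)/turn),1)
            c,s=np.cos(np.radians(yaw)),np.sin(np.radians(yaw)); X=np.array([c,s,0]);Y=np.array([s,-c,0]);Z=np.array([0,0,-1.])
            e=d/n; row=[round(float(e@X)/25,2),round(float(e@Y)/25,2),round(float(e@Z)/25,2),round(-dy/n/90,3)]
            p=p+25*(row[0]*X+row[1]*Y+row[2]*Z); yaw-=row[3]*90
            rows.append(dict(zip(("tx","ty","tz","az"),row)))
    return rows,p,yaw
if __name__=="__main__":
    a=[float(v) for v in sys.argv[1:]]
    rows,p,yaw=plan(a[:4],[a[i:i+4] for i in range(4,len(a),4)])
    for i in range(0,len(rows),5): print(json.dumps([{k:v for k,v in q.items() if v} for q in rows[i:i+5]]))
    print("end",p.round(2),round(yaw,2),len(rows))
    s=r.sense(); print(s["clock"],s["eef_pos"].round(1),np.degrees(s["tcp_rot"]).round(2),s["contact_force"].round(1),s["opening"],s["grasp_force"])
E
python3 plan.py 247.87 573.75 227.28 156.65  639.5 125.5 190 28.4
```

```text
[{"tx": -0.86, "ty": -0.41, "tz": 0.06, "az": 0.057}, {"tx": -0.89, "ty": -0.33, "tz": 0.06, "az": 0.057}, {"tx": -0.92, "ty": -0.25, "tz": 0.06, "az": 0.057}, {"tx": -0.94, "ty": -0.17, "tz": 0.06, "az": 0.057}, {"tx": -0.95, "ty": -0.08, "tz": 0.06, "az": 0.057}]
[{"tx": -0.95, "tz": 0.06, "az": 0.057}, {"tx": -0.95, "ty": 0.09, "tz": 0.06, "az": 0.057}, {"tx": -0.94, "ty": 0.17, "tz": 0.06, "az": 0.057}, {"tx": -0.92, "ty": 0.25, "tz": 0.06, "az": 0.057}, {"tx": -0.89, "ty": 0.34, "tz": 0.06, "az": 0.057}]
[{"tx": -0.86, "ty": 0.41, "tz": 0.06, "az": 0.057}, {"tx": -0.82, "ty": 0.49, "tz": 0.06, "az": 0.057}, {"tx": -0.77, "ty": 0.56, "tz": 0.06, "az": 0.057}, {"tx": -0.72, "ty": 0.63, "tz": 0.06, "az": 0.057}, {"tx": -0.66, "ty": 0.69, "tz": 0.06, "az": 0.057}]
[{"tx": -0.59, "ty": 0.74, "tz": 0.06, "az": 0.057}, {"tx": -0.52, "ty": 0.79, "tz": 0.06, "az": 0.057}, {"tx": -0.45, "ty": 0.84, "tz": 0.06, "az": 0.057}, {"tx": -0.37, "ty": 0.88, "tz": 0.06, "az": 0.057}, {"tx": -0.29, "ty": 0.9, "tz": 0.06, "az": 0.057}]
[{"tx": -0.21, "ty": 0.93, "tz": 0.06, "az": 0.057}, {"tx": -0.13, "ty": 0.94, "tz": 0.06, "az": 0.057}, {"tx": -0.05, "ty": 0.95, "tz": 0.06, "az": 0.057}, {"tx": 0.04, "ty": 0.95, "tz": 0.06, "az": 0.057}, {"tx": 0.13, "ty": 0.95, "tz": 0.05, "az": 0.057}]
end [639.51 125.49 190.03] 28.4 25
0.1 [247.7 573.3 226.6] [-179.93    0.    156.63] [-0.4 -0.7  0.1] 1.0005101461008399 0.0
```

Emit:
{"fn": "step_arm", "kwargs": {"moves": [{"tx": -0.86, "ty": -0.41, "tz": 0.06, "az": 0.057}, {"tx": -0.89, "ty": -0.33, "tz": 0.06, "az": 0.057}, {"tx": -0.92, "ty": -0.25, "tz": 0.06, "az": 0.057}, {"tx": -0.94, "ty": -0.17, "tz": 0.06, "az": 0.057}, {"tx": -0.95, "ty": -0.08, "tz": 0.06, "az": 0.057}], "gripper": 1}}

```text
schema error: expected keys tx, ty, tz, ax, ay, az
```

Emit:
{"fn": "step_arm", "kwargs": {"moves": [{"tx": -0.86, "ty": -0.41, "tz": 0.06, "ax": 0, "ay": 0, "az": 0.057}, {"tx": -0.89, "ty": -0.33, "tz": 0.06, "ax": 0, "ay": 0, "az": 0.057}, {"tx": -0.92, "ty": -0.25, "tz": 0.06, "ax": 0, "ay": 0, "az": 0.057}, {"tx": -0.94, "ty": -0.17, "tz": 0.06, "ax": 0, "ay": 0, "az": 0.057}, {"tx": -0.95, "ty": -0.08, "tz": 0.06, "ax": 0, "ay": 0, "az": 0.057}], "gripper": 1}}

```text
clock: 0.72
eef_pos: [326.6, 483.2, 219.4]
tcp_rot: [-3.141, 0.0, 2.283]
contact_force: [-0.4, 0.0, 0.1]
opening: 0.995
grasp_force: 0.0
```

Emit:
{"fn": "step_arm", "kwargs": {"moves": [{"tx": -0.95, "ty": 0, "tz": 0.06, "ax": 0, "ay": 0, "az": 0.057}, {"tx": -0.95, "ty": 0.09, "tz": 0.06, "ax": 0, "ay": 0, "az": 0.057}, {"tx": -0.94, "ty": 0.17, "tz": 0.06, "ax": 0, "ay": 0, "az": 0.057}, {"tx": -0.92, "ty": 0.25, "tz": 0.06, "ax": 0, "ay": 0, "az": 0.057}, {"tx": -0.89, "ty": 0.34, "tz": 0.06, "ax": 0, "ay": 0, "az": 0.057}]}}

```text
clock: 1.35
eef_pos: [404.8, 393.5, 211.9]
tcp_rot: [-3.141, 0.0, 1.835]
contact_force: [-0.2, 0.1, 0.1]
opening: 1.004
grasp_force: 0.0
```

Emit:
{"fn": "step_arm", "kwargs": {"moves": [{"tx": -0.86, "ty": 0.41, "tz": 0.06, "ax": 0, "ay": 0, "az": 0.057}, {"tx": -0.82, "ty": 0.49, "tz": 0.06, "ax": 0, "ay": 0, "az": 0.057}, {"tx": -0.77, "ty": 0.56, "tz": 0.06, "ax": 0, "ay": 0, "az": 0.057}, {"tx": -0.72, "ty": 0.63, "tz": 0.06, "ax": 0, "ay": 0, "az": 0.057}, {"tx": -0.66, "ty": 0.69, "tz": 0.06, "ax": 0, "ay": 0, "az": 0.057}]}}

```text
clock: 1.98
eef_pos: [483.1, 303.6, 204.4]
tcp_rot: [-3.141, 0.0, 1.388]
contact_force: [-0.1, 0.6, 0.3]
opening: 0.999
grasp_force: 0.0
```

Emit:
{"fn": "step_arm", "kwargs": {"moves": [{"tx": -0.59, "ty": 0.74, "tz": 0.06, "ax": 0, "ay": 0, "az": 0.057}, {"tx": -0.52, "ty": 0.79, "tz": 0.06, "ax": 0, "ay": 0, "az": 0.057}, {"tx": -0.45, "ty": 0.84, "tz": 0.06, "ax": 0, "ay": 0, "az": 0.057}, {"tx": -0.37, "ty": 0.88, "tz": 0.06, "ax": 0, "ay": 0, "az": 0.057}, {"tx": -0.29, "ty": 0.9, "tz": 0.06, "ax": 0, "ay": 0, "az": 0.057}]}}

```text
clock: 2.6
eef_pos: [561.3, 214.4, 196.8]
tcp_rot: [-3.141, 0.001, 0.94]
contact_force: [0.3, 0.5, -0.1]
opening: 1.0
grasp_force: 0.0
```

Emit:
{"fn": "step_arm", "kwargs": {"moves": [{"tx": -0.21, "ty": 0.93, "tz": 0.06, "ax": 0, "ay": 0, "az": 0.057}, {"tx": -0.13, "ty": 0.94, "tz": 0.06, "ax": 0, "ay": 0, "az": 0.057}, {"tx": -0.05, "ty": 0.95, "tz": 0.06, "ax": 0, "ay": 0, "az": 0.057}, {"tx": 0.04, "ty": 0.95, "tz": 0.06, "ax": 0, "ay": 0, "az": 0.057}, {"tx": 0.13, "ty": 0.95, "tz": 0.05, "ax": 0, "ay": 0, "az": 0.057}]}}

```text
clock: 3.22
eef_pos: [639.5, 124.7, 189.5]
tcp_rot: [-3.141, 0.001, 0.492]
contact_force: [0.8, -0.3, -0.6]
opening: 0.998
grasp_force: 0.0
```

```bash
cat >> h.py <<'E'
def wworld(depth,i):
    K=np.array(i["intrinsics"]);T=np.array(i["cam_to_world"])
    v,u=np.mgrid[0:depth.shape[0],0:depth.shape[1]]
    x=(u-K[0,2])/K[0,0]; y=(v-K[1,2])/K[1,1]; th=np.hypot(x,y)+1e-9; k=np.tan(np.minimum(th,1.5))/th
    P=np.stack([x*k*depth,-y*k*depth,-depth],-1)
    return P@T[:3,:3].T+T[:3,3]
def wrist(tag):
    i=eyes.camera_info("wrist");p,d=eyes.grab_frame("wrist");W=wworld(d,i)
    np.savez(tag+".npz",p=p,d=d,W=W);cv2.imwrite(f"pics/{tag}.png",p[:,:,::-1]);return p,d,W
def rect(P):
    (c,s,a)=cv2.minAreaRect(P[:,:2].astype(np.float32)); return np.round(c,1),np.round(s,1),round(a,1)
def near(W,c,rad,z0,z1):
    m=(np.hypot(W[...,0]-c[0],W[...,1]-c[1])<rad)&(W[...,2]>z0)&(W[...,2]<z1); return m
E
python3 - <<'E'
from h import *
print(r.sense()["eef_pos"],r.sense()["tcp_rot"])
p,d,W=wrist("w1")
m=near(W,(639,125),60,83,93); print(m.sum(),rect(W[m]),np.median(W[m][:,2]))
m=near(W,(639,125),30,70,83); print(m.sum(),m.sum() and rect(W[m]))
E
sed -i 's/for k,v in q.items() if v/for k,v in dict(q,ax=0,ay=0).items()/' plan.py
python3 plan.py 639.5 125.5 190 28.4 639.5 125.5 68 28.4
```

```text
[639.52974102 124.72950423 189.51125988] [-3.14129413e+00  8.57128675e-04  4.92482013e-01]
2387 (array([636.8, 125. ]), array([67.1, 52.4]), 28.2) 87.0391359759501
2819 (array([636.2, 124.7]), array([50.4, 39.3]), 28.3)
[{"tx": 0.0, "ty": 0.0, "tz": 0.81, "az": -0.0, "ax": 0, "ay": 0}, {"tx": 0.0, "ty": 0.0, "tz": 0.81, "az": -0.0, "ax": 0, "ay": 0}, {"tx": 0.0, "ty": 0.0, "tz": 0.81, "az": -0.0, "ax": 0, "ay": 0}, {"tx": 0.0, "ty": 0.0, "tz": 0.82, "az": -0.0, "ax": 0, "ay": 0}, {"tx": 0.0, "ty": 0.0, "tz": 0.81, "az": -0.0, "ax": 0, "ay": 0}]
[{"tx": 0.0, "ty": 0.0, "tz": 0.82, "az": -0.0, "ax": 0, "ay": 0}]
end [639.5 125.5  68. ] 28.4 6
3.275 [641.3 122.7 189.4] [1.7993e+02 1.0000e-02 2.7930e+01] [ 1.8 -1.  -0.2] 0.9999402955979381 0.0
```

View pics/w1.png

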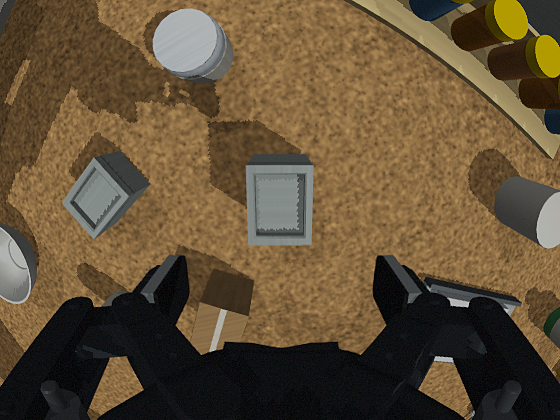

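The wrist view shows the tall tin's lid centred at (279,204), between the open fingers. The arm was still settling, so I'll lower a bit and measure again.

Emit:
{"fn": "step_arm", "kwargs": {"moves": [{"tx": 0, "ty": 0, "tz": 0.8, "ax": 0, "ay": 0, "az": 0}, {"tx": 0, "ty": 0, "tz": 0.8, "ax": 0, "ay": 0, "az": 0}, {"tx": 0, "ty": 0, "tz": 0.4, "ax": 0, "ay": 0, "az": 0}, {"tx": 0, "ty": 0, "tz": 0, "ax": 0, "ay": 0, "az": 0}, {"tx": 0, "ty": 0, "tz": 0, "ax": 0, "ay": 0, "az": 0}]}}

```text
clock: 3.9
eef_pos: [639.7, 125.7, 140.4]
tcp_rot: [3.141, -0.001, 0.496]
contact_force: [0.7, -0.0, 0.2]
opening: 1.001
grasp_force: 0.0
```

```bash
python3 - <<'E'
from h import *
s=r.sense();print(s["eef_pos"],s["tcp_rot"],s["qvel"].round(4))
p,d,W=wrist("w2")
m=near(W,(639,125),60,83,93); print(m.sum(),rect(W[m]),np.median(W[m][:,2]))
m=near(W,(639,125),30,70,83); print(m.sum(),m.sum() and rect(W[m]))
p,d=eyes.grab_frame("top"); W=world("top",d); 
E
```

```text
[639.6513958  125.72343713 140.44744424] [ 3.14140015e+00 -6.49533445e-04  4.95904418e-01] [-0.0039 -0.0059 -0.0056  0.0007  0.0001  0.0004]
3481 (array([637.1, 125.2]), array([66.6, 52.6]), 28.3) 87.00158369213884
4102 (array([636. , 124.7]), array([49.5, 39.5]), 28.5)
```

Emit:
{"fn": "step_arm", "kwargs": {"moves": [{"tx": -0.06, "ty": 0, "tz": 0.7, "ax": 0, "ay": 0, "az": 0}, {"tx": 0, "ty": 0, "tz": 0.7, "ax": 0, "ay": 0, "az": 0}, {"tx": 0, "ty": 0, "tz": 0.7, "ax": 0, "ay": 0, "az": 0}, {"tx": 0, "ty": 0, "tz": 0.7, "ax": 0, "ay": 0, "az": 0}, {"tx": 0, "ty": 0, "tz": 0.08, "ax": 0, "ay": 0, "az": 0}]}}

```text
clock: 4.62
eef_pos: [636.9, 124.4, 65.9]
tcp_rot: [-3.141, 0.003, 0.495]
contact_force: [-0.4, -0.6, 0.7]
opening: 0.998
grasp_force: 0.0
```

Emit:
{"fn": "step_arm", "kwargs": {"moves": [{"tx": 0, "ty": 0, "tz": 0, "ax": 0, "ay": 0, "az": 0}, {"tx": 0, "ty": 0, "tz": 0, "ax": 0, "ay": 0, "az": 0}, {"tx": 0, "ty": 0, "tz": 0, "ax": 0, "ay": 0, "az": 0}, {"tx": 0, "ty": 0, "tz": 0, "ax": 0, "ay": 0, "az": 0}, {"tx": 0, "ty": 0, "tz": 0, "ax": 0, "ay": 0, "az": 0}], "gripper": 0, "newtons": 60}}

```text
clock: 5.25
eef_pos: [638.9, 125.0, 69.1]
tcp_rot: [3.141, -0.002, 0.495]
contact_force: [-0.7, 1.7, 6.0]
opening: 0.59
grasp_force: 63.7
```

Emit:
{"fn": "step_arm", "kwargs": {"moves": [{"tx": 0, "ty": 0, "tz": -0.3, "ax": 0, "ay": 0, "az": 0}, {"tx": 0, "ty": 0, "tz": -0.9, "ax": 0, "ay": 0, "az": 0}, {"tx": 0, "ty": 0, "tz": -1, "ax": 0, "ay": 0, "az": 0}, {"tx": 0, "ty": 0, "tz": -1, "ax": 0, "ay": 0, "az": 0}, {"tx": 0, "ty": 0, "tz": -0.2, "ax": 0, "ay": 0, "az": 0}]}}

```text
clock: 5.88
eef_pos: [638.7, 124.7, 154.6]
tcp_rot: [3.141, -0.002, 0.495]
contact_force: [0.6, -1.0, -4.2]
opening: 0.594
grasp_force: 63.5
```

Emit:
{"fn": "step_arm", "kwargs": {"moves": [{"tx": 0, "ty": 0, "tz": 0, "ax": 0, "ay": 0, "az": 0}, {"tx": 0, "ty": 0, "tz": 0, "ax": 0, "ay": 0, "az": 0}, {"tx": 0, "ty": 0, "tz": 0, "ax": 0, "ay": 0, "az": 0}]}}

```text
clock: 6.25
eef_pos: [637.5, 124.5, 151.9]
tcp_rot: [-3.141, 0.002, 0.495]
contact_force: [-0.1, 0.2, -3.7]
opening: 0.588
grasp_force: 63.5
```

```bash
python3 - <<'E'
from h import *
s=r.sense();print(s["clock"],s["eef_pos"],s["tcp_rot"],s["contact_force"],s["wrist_torque"],s["qvel"].round(4))
p,d,W=wrist("w3")
for z0,z1,rd in((158,175,50),(145,158,30)):
    m=near(W,s["eef_pos"],rd,z0,z1); print(m.sum(),rect(W[m]),np.median(W[m][:,2]))
m=near(W,(584,-181),110,24,40)&(p.min(2)>120); print("plate",m.sum(),m.sum() and rect(W[m]))
E
python3 plan.py 638.2 124.7 153 28.4 584 -181 120 12.2
```

```text
6.25 [637.47477183 124.54040259 151.94004032] [-3.14110710e+00  1.66393508e-03  4.95406048e-01] [-0.13365873  0.16747695 -3.67800486] [-0.02000173 -0.02814249 -0.03074949] [ 0.0019 -0.0028 -0.0043  0.0009 -0.0006  0.0005]
16533 (array([636.1, 124.5]), array([67.1, 78. ]), 28.0) 163.19513106944459
1 (array([646.3, 120.7]), array([0., 0.]), 0.0) 157.99070248919853
plate 637 (array([ 598.3, -166.9]), array([ 74.8, 153.6]), 40.9)
[{"tx": -0.55, "ty": 0.69, "tz": 0.09, "az": 0.013, "ax": 0, "ay": 0}, {"tx": -0.54, "ty": 0.71, "tz": 0.09, "az": 0.013, "ax": 0, "ay": 0}, {"tx": -0.52, "ty": 0.72, "tz": 0.1, "az": 0.013, "ax": 0, "ay": 0}, {"tx": -0.51, "ty": 0.73, "tz": 0.09, "az": 0.013, "ax": 0, "ay": 0}, {"tx": -0.49, "ty": 0.74, "tz": 0.1, "az": 0.013, "ax": 0, "ay": 0}]
[{"tx": -0.48, "ty": 0.75, "tz": 0.09, "az": 0.013, "ax": 0, "ay": 0}, {"tx": -0.46, "ty": 0.76, "tz": 0.1, "az": 0.013, "ax": 0, "ay": 0}, {"tx": -0.45, "ty": 0.76, "tz": 0.09, "az": 0.013, "ax": 0, "ay": 0}, {"tx": -0.43, "ty": 0.77, "tz": 0.1, "az": 0.013, "ax": 0, "ay": 0}, {"tx": -0.42, "ty": 0.78, "tz": 0.09, "az": 0.013, "ax": 0, "ay": 0}]
[{"tx": -0.4, "ty": 0.79, "tz": 0.1, "az": 0.012, "ax": 0, "ay": 0}, {"tx": -0.38, "ty": 0.8, "tz": 0.09, "az": 0.013, "ax": 0, "ay": 0}, {"tx": -0.37, "ty": 0.81, "tz": 0.1, "az": 0.012, "ax": 0, "ay": 0}, {"tx": -0.35, "ty": 0.81, "tz": 0.09, "az": 0.013, "ax": 0, "ay": 0}]
end [ 584.04 -180.9   120.  ] 12.2 14
6.3 [637.6 124.6 152.1] [-1.7998e+02  8.0000e-02  2.8390e+01] [-0.3  0.2 -3.3] 0.5898892199884599 63.476974591612816
```

View pics/w3.png

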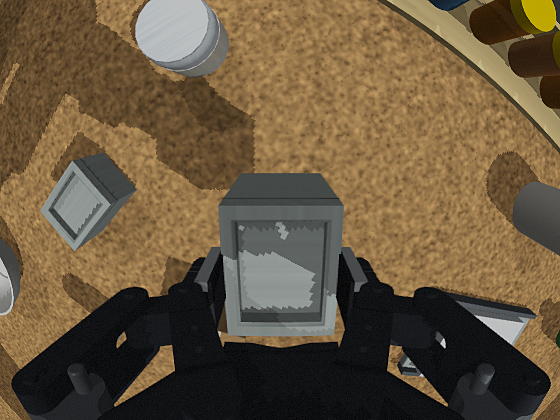

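The held tin's lid spans about x 220–343, y 205–335 with the pads either side. Now I'll measure its offset along the tool x.

```bash
python3 - <<'E'
from h import *
f=np.load("w3.npz");W=f["W"]; e=np.array([637.47,124.54]); 
for yaw,n in((28.39,0),):
    c,s=np.cos(np.radians(yaw)),np.sin(np.radians(yaw)); D=W[...,:2]-e; X=D@[c,s]; Y=D@[s,-c]
    m=(abs(X)<45)&(abs(Y)<24)&(W[...,2]>120)
    z=W[...,2]
    for y0 in(-23,-15,0,15,23):
        k=m&(abs(Y-y0)<1.5)&(z>166); print(y0,np.percentile(X[k],[0,1,50,99,100]).round(1),np.median(z[k]).round(1),k.sum())
    for x0 in(-20,0,20): 
        k=(abs(X-x0)<1.5)&(abs(Y)<45)&(z>166)&(z<176); h=np.sort(Y[k]); print(x0,h[[0,-1]].round(1), np.histogram(Y[k],np.arange(-30,31,3))[0])
    k=m&(z>155)&(z<165)&(abs(Y)<18); print("floor X",np.percentile(X[k],[0,100]),"Y",np.percentile(Y[k],[0,100]))
E
```

```text
-23 [-33.9 -31.8  15.8  31.7  32.1] 224.4 1576
-15 [-34.2 -32.6  18.4  31.8  32.2] 245.1 1289
0 [-34.1 -32.6  10.3  31.8  32. ] 241.9 1182
15 [-34.  -32.6  18.3  31.7  32.1] 244.2 1292
23 [-34.9 -31.9  14.5  31.6  32. ] 225.6 1638
-20 [-26.4  25.6] [ 0 28 39 19  0  0  0  0  0  0  0  0  0  0  0  0 27 33 14  0]
0 [-25.8  25. ] [ 0 32 44 19  0  0  0  0  0  0  0  0  0  0  0  0 31 39 27  0]
20 [-26.4  25.6] [ 0 36 48 16  0  0  0  0  0  0  0  0  0  0  0  0 37 46 19  0]
floor X [-27.74259582  32.29681122] Y [-17.99875605  17.9976532 ]
```

Emit:
{"fn": "step_arm", "kwargs": {"moves": [{"tx": -0.55, "ty": 0.69, "tz": 0.09, "az": 0.013, "ax": 0, "ay": 0}, {"tx": -0.54, "ty": 0.71, "tz": 0.09, "az": 0.013, "ax": 0, "ay": 0}, {"tx": -0.52, "ty": 0.72, "tz": 0.1, "az": 0.013, "ax": 0, "ay": 0}, {"tx": -0.51, "ty": 0.73, "tz": 0.09, "az": 0.013, "ax": 0, "ay": 0}, {"tx": -0.49, "ty": 0.74, "tz": 0.1, "az": 0.013, "ax": 0, "ay": 0}]}}

```text
clock: 6.92
eef_pos: [618.5, 13.5, 141.2]
tcp_rot: [3.142, -0.0, 0.391]
contact_force: [-0.4, -0.4, -2.6]
opening: 0.593
grasp_force: 63.4
```

```bash
python3 - <<'E'
from h import *
p,d,W=wrist("w4")
f=near(W,(584,-181),110,24,40)&(p.min(2)>120);print("plate",f.sum(),f.sum() and rect(W[f])) 
E
```

```text
plate 3540 (array([ 581.9, -181.2]), array([ 98.8, 125.4]), 12.1)
```

View pics/w4.png

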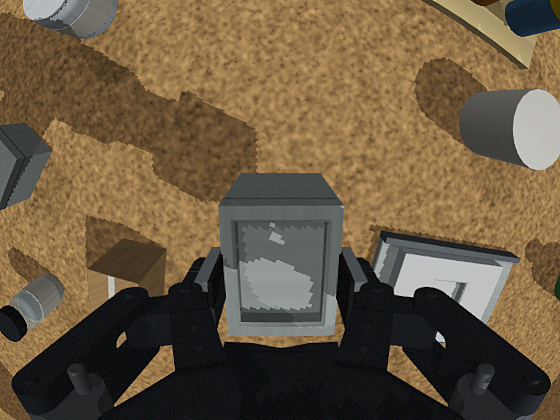

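The stand's plate is visible at (450,290). The wrist fit (581.9,-181.2) and the top view, each relative to the tin, agree on a TCP target of (582.9,-181.4).

Emit:
{"fn": "step_arm", "kwargs": {"moves": [{"tx": -0.48, "ty": 0.75, "tz": 0.09, "az": 0.013, "ax": 0, "ay": 0}, {"tx": -0.46, "ty": 0.76, "tz": 0.1, "az": 0.013, "ax": 0, "ay": 0}, {"tx": -0.45, "ty": 0.76, "tz": 0.09, "az": 0.013, "ax": 0, "ay": 0}, {"tx": -0.43, "ty": 0.77, "tz": 0.1, "az": 0.013, "ax": 0, "ay": 0}, {"tx": -0.42, "ty": 0.78, "tz": 0.09, "az": 0.013, "ax": 0, "ay": 0}]}}

```text
clock: 7.6
eef_pos: [599.0, -95.2, 129.4]
tcp_rot: [3.142, -0.0, 0.29]
contact_force: [0.3, 0.6, -3.5]
opening: 0.589
grasp_force: 63.6
```

Emit:
{"fn": "step_arm", "kwargs": {"moves": [{"tx": -0.4, "ty": 0.79, "tz": 0.1, "az": 0.012, "ax": 0, "ay": 0}, {"tx": -0.38, "ty": 0.8, "tz": 0.09, "az": 0.013, "ax": 0, "ay": 0}, {"tx": -0.37, "ty": 0.81, "tz": 0.1, "az": 0.012, "ax": 0, "ay": 0}, {"tx": -0.4, "ty": 0.81, "tz": 0.09, "az": 0.013, "ax": 0, "ay": 0}, {"tx": 0, "ty": 0.01, "tz": 0, "az": 0, "ax": 0, "ay": 0}]}}

```text
clock: 8.22
eef_pos: [582.0, -183.3, 119.7]
tcp_rot: [-3.142, 0.0, 0.21]
contact_force: [0.3, -1.1, -4.5]
opening: 0.588
grasp_force: 63.7
```

Emit:
{"fn": "step_arm", "kwargs": {"moves": [{"tx": 0, "ty": 0, "tz": 0.2, "ax": 0, "ay": 0, "az": 0}, {"tx": 0, "ty": 0, "tz": 0.2, "ax": 0, "ay": 0, "az": 0}, {"tx": 0, "ty": 0, "tz": 0.2, "ax": 0, "ay": 0, "az": 0}, {"tx": 0, "ty": 0, "tz": 0, "ax": 0, "ay": 0, "az": 0}, {"tx": 0, "ty": 0, "tz": 0, "ax": 0, "ay": 0, "az": 0}]}}

```text
clock: 8.85
eef_pos: [582.8, -181.2, 105.1]
tcp_rot: [3.142, -0.0, 0.213]
contact_force: [0.3, 1.1, -3.1]
opening: 0.585
grasp_force: 63.7
```

```bash
python3 - <<'E'
from h import *
s=r.sense();print(s["clock"],s["eef_pos"],np.degrees(s["tcp_rot"]),s["contact_force"],s["qvel"].round(3))
E
```

```text
8.85 [ 582.79990738 -181.23815641  105.05736651] [ 1.79998518e+02 -3.01132581e-03  1.22052024e+01] [ 0.33693818  1.070067   -3.05421221] [-0.003 -0.003 -0.003 -0.002 -0.001 -0.   ]
```

Emit:
{"fn": "step_arm", "kwargs": {"moves": [{"tx": 0, "ty": 0, "tz": 0.12, "ax": 0, "ay": 0, "az": 0}, {"tx": 0, "ty": 0, "tz": 0.12, "ax": 0, "ay": 0, "az": 0}, {"tx": 0, "ty": 0, "tz": 0.12, "ax": 0, "ay": 0, "az": 0}, {"tx": 0, "ty": 0, "tz": 0.08, "ax": 0, "ay": 0, "az": 0}, {"tx": 0, "ty": 0, "tz": 0, "ax": 0, "ay": 0, "az": 0}]}}

```text
clock: 9.48
eef_pos: [582.5, -181.4, 93.8]
tcp_rot: [-3.141, 0.0, 0.213]
contact_force: [0.6, -0.3, -3.7]
opening: 0.592
grasp_force: 63.7
```

Emit:
{"fn": "step_arm", "kwargs": {"moves": [{"tx": 0, "ty": 0, "tz": 0.08, "ax": 0, "ay": 0, "az": 0}, {"tx": 0, "ty": 0, "tz": 0.06, "ax": 0, "ay": 0, "az": 0}, {"tx": 0, "ty": 0, "tz": 0.04, "ax": 0, "ay": 0, "az": 0}, {"tx": 0, "ty": 0, "tz": 0, "ax": 0, "ay": 0, "az": 0}, {"tx": 0, "ty": 0, "tz": 0, "ax": 0, "ay": 0, "az": 0}]}}

```text
clock: 10.1
eef_pos: [582.8, -181.4, 91.1]
tcp_rot: [3.141, -0.0, 0.213]
contact_force: [-5.7, 2.0, 12.0]
opening: 0.592
grasp_force: 65.4
```

Emit:
{"fn": "step_arm", "kwargs": {"moves": [{"tx": 0, "ty": 0, "tz": -0.03, "ax": 0, "ay": 0, "az": 0}, {"tx": 0, "ty": 0, "tz": 0, "ax": 0, "ay": 0, "az": 0}, {"tx": 0, "ty": 0, "tz": 0, "ax": 0, "ay": 0, "az": 0}, {"tx": 0, "ty": 0, "tz": 0, "ax": 0, "ay": 0, "az": 0}, {"tx": 0, "ty": 0, "tz": 0, "ax": 0, "ay": 0, "az": 0}], "gripper": 1}}

```text
clock: 10.72
eef_pos: [582.7, -181.4, 90.2]
tcp_rot: [-3.142, 0.0, 0.213]
contact_force: [0.0, -0.1, -0.8]
opening: 1.002
grasp_force: 0.0
```

Emit:
{"fn": "step_arm", "kwargs": {"moves": [{"tx": 0, "ty": 0, "tz": -0.6, "ax": 0, "ay": 0, "az": 0}, {"tx": 0, "ty": 0, "tz": -1, "ax": 0, "ay": 0, "az": 0}, {"tx": 0, "ty": 0, "tz": -1, "ax": 0, "ay": 0, "az": 0}, {"tx": 0, "ty": 0, "tz": -1, "ax": 0, "ay": 0, "az": 0}, {"tx": 0, "ty": 0, "tz": -1, "ax": 0, "ay": 0, "az": 0}]}}

```text
clock: 11.35
eef_pos: [582.8, -181.5, 207.3]
tcp_rot: [3.141, -0.001, 0.213]
contact_force: [-0.2, 0.9, -0.9]
opening: 0.998
grasp_force: 0.0
```

Emit:
{"fn": "step_arm", "kwargs": {"moves": [{"tx": 0, "ty": 0, "tz": 0, "ax": 0, "ay": 0, "az": 0}, {"tx": 0, "ty": 0, "tz": 0, "ax": 0, "ay": 0, "az": 0}, {"tx": 0, "ty": 0, "tz": 0, "ax": 0, "ay": 0, "az": 0}]}}

```text
clock: 11.72
eef_pos: [582.1, -181.2, 204.3]
tcp_rot: [-3.141, 0.001, 0.213]
contact_force: [-0.7, 0.5, -0.5]
opening: 1.0
grasp_force: 0.0
```

```bash
python3 - <<'E'
from h import *
s=r.sense();print(s["clock"],s["eef_pos"],s["qvel"].round(3))
p,d,W=wrist("w5")
for z0,z1,rd in((105,116,60),(93,104,30)):
    m=near(W,(582,-181),rd,z0,z1); print(m.sum(),rect(W[m]),np.median(W[m][:,2]))
E
python3 plan.py 582.9 -181.3 205 12.2 400 100 210 86 551 286 125 160.4
```

```text
11.725 [ 582.06422432 -181.24015699  204.31768171] [-0.     0.003 -0.003  0.001  0.001  0.001]
2486 (array([ 581.5, -181. ]), array([66.8, 52.4]), 12.0) 109.03585466476265
3007 (array([ 580.3, -181.3]), array([50.2, 39.3]), 12.1) 99.2573318740169
[{"tx": -0.34, "ty": -0.9, "tz": -0.01, "az": -0.059, "ax": 0, "ay": 0}, {"tx": -0.26, "ty": -0.92, "tz": -0.01, "az": -0.059, "ax": 0, "ay": 0}, {"tx": -0.17, "ty": -0.94, "tz": -0.01, "az": -0.058, "ax": 0, "ay": 0}, {"tx": -0.08, "ty": -0.96, "tz": -0.02, "az": -0.059, "ax": 0, "ay": 0}, {"tx": 0.01, "ty": -0.96, "tz": -0.01, "az": -0.058, "ax": 0, "ay": 0}]
[{"tx": 0.09, "ty": -0.95, "tz": -0.02, "az": -0.059, "ax": 0, "ay": 0}, {"tx": 0.18, "ty": -0.94, "tz": -0.01, "az": -0.058, "ax": 0, "ay": 0}, {"tx": 0.26, "ty": -0.92, "tz": -0.02, "az": -0.059, "ax": 0, "ay": 0}, {"tx": 0.35, "ty": -0.89, "tz": -0.01, "az": -0.058, "ax": 0, "ay": 0}, {"tx": 0.36, "ty": -0.72, "tz": -0.01, "az": -0.049, "ax": 0, "ay": 0}]
[{"tx": 0.41, "ty": -0.68, "tz": -0.01, "az": -0.049, "ax": 0, "ay": 0}, {"tx": 0.46, "ty": -0.65, "tz": -0.01, "az": -0.049, "a
[... 449 characters left out ...]
 0.49, "ty": 0.72, "tz": 0.31, "az": -0.075, "ax": 0, "ay": 0}, {"tx": 0.41, "ty": 0.77, "tz": 0.31, "az": -0.075, "ax": 0, "ay": 0}]
[{"tx": 0.31, "ty": 0.81, "tz": 0.31, "az": -0.075, "ax": 0, "ay": 0}, {"tx": 0.22, "ty": 0.84, "tz": 0.31, "az": -0.075, "ax": 0, "ay": 0}, {"tx": 0.12, "ty": 0.86, "tz": 0.31, "az": -0.075, "ax": 0, "ay": 0}, {"tx": 0.01, "ty": 0.87, "tz": 0.31, "az": -0.076, "ax": 0, "ay": 0}, {"tx": -0.09, "ty": 0.87, "tz": 0.3, "az": -0.075, "ax": 0, "ay": 0}]
[{"tx": -0.2, "ty": 0.85, "tz": 0.31, "az": -0.076, "ax": 0, "ay": 0}]
end [551.05 285.84 125.  ] 160.43 26
11.775 [ 582.1 -181.2  204.3] [-1.7995e+02  9.0000e-02  1.2190e+01] [-0.3 -0.1  0. ] 1.0039560468611894 0.0
```

The tall tin is home: its lid reads about 109 mm (expected 110). I'll keep the same wrist side (yaw -19.6°) for the short tin so that the camera bias cancels.

```bash
python3 plan.py 582.9 -181.3 205 12.2 551.5 286.5 130 -19.6
```

```text
[{"tx": 0.14, "ty": -0.93, "tz": 0.15, "az": 0.018, "ax": 0, "ay": 0}, {"tx": 0.11, "ty": -0.93, "tz": 0.15, "az": 0.018, "ax": 0, "ay": 0}, {"tx": 0.08, "ty": -0.93, "tz": 0.15, "az": 0.018, "ax": 0, "ay": 0}, {"tx": 0.06, "ty": -0.94, "tz": 0.15, "az": 0.018, "ax": 0, "ay": 0}, {"tx": 0.03, "ty": -0.94, "tz": 0.15, "az": 0.018, "ax": 0, "ay": 0}]
[{"tx": 0.0, "ty": -0.94, "tz": 0.15, "az": 0.018, "ax": 0, "ay": 0}, {"tx": -0.02, "ty": -0.94, "tz": 0.15, "az": 0.018, "ax": 0, "ay": 0}, {"tx": -0.05, "ty": -0.94, "tz": 0.15, "az": 0.017, "ax": 0, "ay": 0}, {"tx": -0.07, "ty": -0.93, "tz": 0.15, "az": 0.018, "ax": 0, "ay": 0}, {"tx": -0.1, "ty": -0.93, "tz": 0.15, "az": 0.017, "ax": 0, "ay": 0}]
[{"tx": -0.13, "ty": -0.93, "tz": 0.15, "az": 0.018, "ax": 0, "ay": 0}, {"tx": -0.15, "ty": -0.92, "tz": 0.15, "az": 0.017, "ax": 0, "ay": 0}, {"tx": -0.18, "ty": -0.92, "tz": 0.15, "az": 0.018, "ax": 0, "ay": 0}, {"tx": -0.2, "ty": -0.92, "tz": 0.15, "az": 0.017, "ax": 0, "ay": 0}, {"tx": -0.23, "ty": -0.91, "tz": 0.15, "az": 0.018, "ax": 0, "ay": 0}]
[{"tx": -0.25, "ty": -0.9, "tz": 0.15, "az": 0.017, "ax": 0, "ay": 0}, {"tx": -0.27, "ty": -0.9, "tz": 0.15, "az": 0.018, "ax": 0, "ay": 0}, {"tx": -0.3, "ty": -0.89, "tz": 0.15, "az": 0.017, "ax": 0, "ay": 0}, {"tx": -0.32, "ty": -0.88, "tz": 0.15, "az": 0.018, "ax": 0, "ay": 0}, {"tx": -0.35, "ty": -0.86, "tz": 0.15, "az": 0.017, "ax": 0, "ay": 0}]
end [551.55 286.37 130.  ] -19.57 20
11.775 [ 582.1 -181.2  204.3] [-1.7995e+02  9.0000e-02  1.2190e+01] [-0.3 -0.1  0. ] 1.0039560468611894 0.0
```

Emit:
{"fn": "step_arm", "kwargs": {"moves": [{"tx": 0.14, "ty": -0.93, "tz": 0.15, "az": 0.018, "ax": 0, "ay": 0}, {"tx": 0.11, "ty": -0.93, "tz": 0.15, "az": 0.018, "ax": 0, "ay": 0}, {"tx": 0.08, "ty": -0.93, "tz": 0.15, "az": 0.018, "ax": 0, "ay": 0}, {"tx": 0.06, "ty": -0.94, "tz": 0.15, "az": 0.018, "ax": 0, "ay": 0}, {"tx": 0.03, "ty": -0.94, "tz": 0.15, "az": 0.018, "ax": 0, "ay": 0}]}}

```text
clock: 12.4
eef_pos: [574.5, -63.6, 185.7]
tcp_rot: [-3.141, 0.001, 0.07]
contact_force: [-0.2, -0.5, 0.7]
opening: 1.004
grasp_force: 0.0
```

Emit:
{"fn": "step_arm", "kwargs": {"moves": [{"tx": 0.0, "ty": -0.94, "tz": 0.15, "az": 0.018, "ax": 0, "ay": 0}, {"tx": -0.02, "ty": -0.94, "tz": 0.15, "az": 0.018, "ax": 0, "ay": 0}, {"tx": -0.05, "ty": -0.94, "tz": 0.15, "az": 0.017, "ax": 0, "ay": 0}, {"tx": -0.07, "ty": -0.93, "tz": 0.15, "az": 0.018, "ax": 0, "ay": 0}, {"tx": -0.1, "ty": -0.93, "tz": 0.15, "az": 0.017, "ax": 0, "ay": 0}]}}

```text
clock: 13.02
eef_pos: [566.6, 53.3, 166.9]
tcp_rot: [3.141, 0.001, -0.068]
contact_force: [0.4, 0.7, 0.1]
opening: 1.0
grasp_force: 0.0
```

Emit:
{"fn": "step_arm", "kwargs": {"moves": [{"tx": -0.13, "ty": -0.93, "tz": 0.15, "az": 0.018, "ax": 0, "ay": 0}, {"tx": -0.15, "ty": -0.92, "tz": 0.15, "az": 0.017, "ax": 0, "ay": 0}, {"tx": -0.18, "ty": -0.92, "tz": 0.15, "az": 0.018, "ax": 0, "ay": 0}, {"tx": -0.2, "ty": -0.92, "tz": 0.15, "az": 0.017, "ax": 0, "ay": 0}, {"tx": -0.23, "ty": -0.91, "tz": 0.15, "az": 0.018, "ax": 0, "ay": 0}]}}

```text
clock: 13.65
eef_pos: [558.6, 170.2, 148.2]
tcp_rot: [3.141, 0.001, -0.206]
contact_force: [0.6, 0.1, 0.7]
opening: 0.999
grasp_force: 0.0
```

Emit:
{"fn": "step_arm", "kwargs": {"moves": [{"tx": -0.25, "ty": -0.9, "tz": 0.15, "az": 0.017, "ax": 0, "ay": 0}, {"tx": -0.27, "ty": -0.9, "tz": 0.15, "az": 0.018, "ax": 0, "ay": 0}, {"tx": -0.3, "ty": -0.89, "tz": 0.15, "az": 0.017, "ax": 0, "ay": 0}, {"tx": -0.32, "ty": -0.88, "tz": 0.15, "az": 0.018, "ax": 0, "ay": 0}, {"tx": -0.35, "ty": -0.86, "tz": 0.15, "az": 0.017, "ax": 0, "ay": 0}]}}

```text
clock: 14.28
eef_pos: [551.0, 286.8, 129.4]
tcp_rot: [3.141, 0.001, -0.343]
contact_force: [0.3, 0.8, 0.4]
opening: 0.998
grasp_force: 0.0
```

Emit:
{"fn": "step_arm", "kwargs": {"moves": [{"tx": 0, "ty": 0, "tz": 0, "ax": 0, "ay": 0, "az": 0}, {"tx": 0, "ty": 0, "tz": 0, "ax": 0, "ay": 0, "az": 0}, {"tx": 0, "ty": 0, "tz": 0, "ax": 0, "ay": 0, "az": 0}]}}

```text
clock: 14.65
eef_pos: [551.5, 285.4, 130.2]
tcp_rot: [3.141, 0.0, -0.342]
contact_force: [0.3, 0.2, -0.6]
opening: 0.998
grasp_force: 0.0
```

```bash
python3 - <<'E'
from h import *
s=r.sense();print(s["clock"],s["eef_pos"],np.degrees(s["tcp_rot"]),s["qvel"].round(3),s["contact_force"])
p,d,W=wrist("w6")
for z0,z1,rd in((58,69,60),(48,58,30)):
    m=near(W,(551,286),rd,z0,z1); print(m.sum(),rect(W[m]),np.median(W[m][:,2]))
E
```

```text
14.65 [551.46492665 285.42175561 130.24201805] [ 1.79980315e+02  7.19085539e-03 -1.96063795e+01] [-0.001 -0.003 -0.003  0.     0.     0.003] [ 0.29106652  0.19242216 -0.58382184]
3113 (array([550.6, 286.2]), array([52.5, 66.6]), 70.8) 61.98803912350772
3700 (array([549.6, 286.6]), array([39.3, 49.9]), 70.7) 52.22112403886406
```

View pics/w6.png

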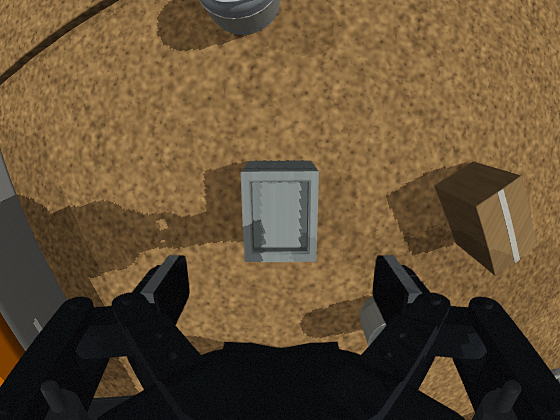

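The short tin's lid is centred at (279,212), square between the fingers; the carton and jar are clear.

Emit:
{"fn": "step_arm", "kwargs": {"moves": [{"tx": 0, "ty": 0, "tz": 0.9, "ax": 0, "ay": 0, "az": 0}, {"tx": 0, "ty": 0, "tz": 0.9, "ax": 0, "ay": 0, "az": 0}, {"tx": 0, "ty": 0, "tz": 0.8, "ax": 0, "ay": 0, "az": 0}, {"tx": 0, "ty": 0, "tz": 0.46, "ax": 0, "ay": 0, "az": 0}, {"tx": 0, "ty": 0, "tz": 0.1, "ax": 0, "ay": 0, "az": 0}]}}

```text
clock: 15.32
eef_pos: [551.2, 286.0, 50.6]
tcp_rot: [3.141, 0.001, -0.342]
contact_force: [-0.5, 0.9, -0.0]
opening: 0.997
grasp_force: 0.0
```

Emit:
{"fn": "step_arm", "kwargs": {"moves": [{"tx": 0, "ty": 0, "tz": 0, "ax": 0, "ay": 0, "az": 0}, {"tx": 0, "ty": 0, "tz": 0, "ax": 0, "ay": 0, "az": 0}, {"tx": 0, "ty": 0, "tz": 0, "ax": 0, "ay": 0, "az": 0}, {"tx": 0, "ty": 0, "tz": 0, "ax": 0, "ay": 0, "az": 0}, {"tx": 0, "ty": 0, "tz": 0, "ax": 0, "ay": 0, "az": 0}], "gripper": 0, "newtons": 60}}

```text
clock: 15.95
eef_pos: [552.0, 286.5, 52.6]
tcp_rot: [-3.141, -0.001, -0.342]
contact_force: [-1.4, -1.2, 5.0]
opening: 0.578
grasp_force: 60.9
```

Emit:
{"fn": "step_arm", "kwargs": {"moves": [{"tx": 0, "ty": 0, "tz": -0.4, "ax": 0, "ay": 0, "az": 0}, {"tx": 0, "ty": 0, "tz": -0.8, "ax": 0, "ay": 0, "az": 0}, {"tx": 0, "ty": 0, "tz": -0.8, "ax": 0, "ay": 0, "az": 0}, {"tx": 0, "ty": 0, "tz": 0, "ax": 0, "ay": 0, "az": 0}, {"tx": 0, "ty": 0, "tz": 0, "ax": 0, "ay": 0, "az": 0}]}}

```text
clock: 16.58
eef_pos: [551.3, 286.2, 101.4]
tcp_rot: [-3.141, -0.0, -0.342]
contact_force: [-0.1, -0.6, -1.6]
opening: 0.577
grasp_force: 62.3
```

```bash
python3 - <<'E'
from h import *
s=r.sense();print(s["clock"],s["eef_pos"],np.degrees(s["tcp_rot"]),s["qvel"].round(3))
e=s["eef_pos"]; yaw=s["tcp_rot"][2]
p,d,W=wrist("w7"); z=W[...,2]
c,q=np.cos(yaw),np.sin(yaw); D=W[...,:2]-e[:2]; X=D@[c,q]; Y=D@[q,-c]
zt=e[2]-51+63; print(zt)
for y0 in(-23,-15,0,15,23):
    k=(abs(X)<45)&(abs(Y-y0)<1.5)&(abs(z-zt)<5); print(y0,np.percentile(X[k],[0,1,99,100]).round(1),np.median(z[k]).round(1),k.sum())
for x0 in(-20,0,20):
    k=(abs(X-x0)<1.5)&(abs(Y)<45)&(abs(z-zt)<5); print(x0,np.sort(Y[k])[[0,-1]].round(1))
g=np.load("w3.npz")["W"]; D=g[...,:2]-[637.47,124.54]; a=np.radians(28.39); X=D@[np.cos(a),np.sin(a)];Y=D@[np.sin(a),-np.cos(a)]
for y0 in(-23,-15,0,15,23):
    k=(abs(X)<45)&(abs(Y-y0)<1.5)&(abs(g[...,2]-171)<5); print("tall",y0,np.percentile(X[k],[0,1,99,100]).round(1),np.median(g[...,2][k]))
E
python3 plan.py 551.55 286.37 101 -19.57 551.5 286.4 215 -19.6 582.9 -181.3 190 12.2
```

```text
16.575 [551.32563048 286.18050317 101.43096899] [-1.79992394e+02 -7.95204733e-03 -1.95838040e+01] [-0.     0.016  0.007  0.001 -0.001 -0.   ]
113.4309689865023
-23 [-34.1 -32.9  31.6  31.7] 110.8 850
-15 [-34.8 -34.5  31.8  31.8] 110.7 199
0 [-34.  -33.8  31.9  32. ] 110.8 205
15 [-34.3 -34.1  31.9  32.1] 110.9 204
23 [-33.6 -32.6  31.7  32. ] 111.2 810
-20 [-25.8  26.1]
0 [-24.7  25.1]
20 [-25.8  26. ]
tall -23 [-33.9 -33.   31.9  32.1] 170.08371569248195
tall -15 [-34.2 -33.8  31.9  32.2] 169.8222063506706
tall 0 [-34.1 -33.6  32.   32. ] 169.71017691403551
tall 15 [-34.  -33.9  32.   32.1] 169.66843547590256
tall 23 [-34.9 -32.9  31.8  32. ] 169.84524849164237
[{"tx": -0.0, "ty": -0.0, "tz": -0.91, "az": 0.0, "ax": 0, "ay": 0}, {"tx": -0.0, "ty": -0.0, "tz": -0.91, "az": 0.0, "ax": 0, "ay": 0}, {"tx": -0.0, "ty": -0.0, "tz": -0.91, "az": 0.0, "ax": 0, "ay": 0}, {"tx": -0.0, "ty": -0.0, "tz": -0.92, "az": 0.0, "ax": 0, "ay": 0}, {"tx": -0.0, "ty": -0.0, "tz": -0.91, "az": 0.0, "ax": 0, "ay": 0}]
[{"tx": 0.37, "ty": 0.86, "tz": 0.05, "az": -0.018, "ax": 0, "ay": 0}, {"tx": 0.35, "ty
[... 773 characters left out ...]
3, "tz": 0.05, "az": -0.018, "ax": 0, "ay": 0}, {"tx": 0.04, "ty": 0.94, "tz": 0.05, "az": -0.017, "ax": 0, "ay": 0}, {"tx": 0.02, "ty": 0.94, "tz": 0.05, "az": -0.018, "ax": 0, "ay": 0}]
[{"tx": -0.01, "ty": 0.94, "tz": 0.05, "az": -0.017, "ax": 0, "ay": 0}, {"tx": -0.03, "ty": 0.94, "tz": 0.05, "az": -0.018, "ax": 0, "ay": 0}, {"tx": -0.06, "ty": 0.93, "tz": 0.05, "az": -0.017, "ax": 0, "ay": 0}, {"tx": -0.09, "ty": 0.93, "tz": 0.05, "az": -0.018, "ax": 0, "ay": 0}, {"tx": -0.11, "ty": 0.93, "tz": 0.05, "az": -0.017, "ax": 0, "ay": 0}]
end [ 583.02 -181.29  190.  ] 12.2 25
16.625 [551.1 286.1 100.9] [ 1.7997e+02  3.0000e-02 -1.9590e+01] [ 0.8 -0.1 -2.7] 0.5769746698472199 62.34857094939798
```

Emit:
{"fn": "step_arm", "kwargs": {"moves": [{"tx": 0, "ty": 0, "tz": -0.91, "ax": 0, "ay": 0, "az": 0}, {"tx": 0, "ty": 0, "tz": -0.91, "ax": 0, "ay": 0, "az": 0}, {"tx": 0, "ty": 0, "tz": -0.91, "ax": 0, "ay": 0, "az": 0}, {"tx": 0, "ty": 0, "tz": -0.92, "ax": 0, "ay": 0, "az": 0}, {"tx": 0, "ty": 0, "tz": -0.91, "ax": 0, "ay": 0, "az": 0}]}}

```text
clock: 17.25
eef_pos: [550.9, 286.0, 215.0]
tcp_rot: [3.14, 0.001, -0.342]
contact_force: [-0.5, 0.2, -1.6]
opening: 0.573
grasp_force: 62.7
```

Emit:
{"fn": "step_arm", "kwargs": {"moves": [{"tx": 0.37, "ty": 0.86, "tz": 0.05, "az": -0.018, "ax": 0, "ay": 0}, {"tx": 0.35, "ty": 0.87, "tz": 0.05, "az": -0.018, "ax": 0, "ay": 0}, {"tx": 0.32, "ty": 0.88, "tz": 0.05, "az": -0.018, "ax": 0, "ay": 0}, {"tx": 0.3, "ty": 0.89, "tz": 0.05, "az": -0.018, "ax": 0, "ay": 0}, {"tx": 0.27, "ty": 0.9, "tz": 0.05, "az": -0.018, "ax": 0, "ay": 0}]}}

```text
clock: 17.88
eef_pos: [558.6, 168.4, 208.1]
tcp_rot: [3.141, 0.001, -0.199]
contact_force: [0.8, -0.6, -2.4]
opening: 0.575
grasp_force: 62.7
```

Emit:
{"fn": "step_arm", "kwargs": {"moves": [{"tx": 0.25, "ty": 0.9, "tz": 0.05, "az": -0.018, "ax": 0, "ay": 0}, {"tx": 0.22, "ty": 0.91, "tz": 0.05, "az": -0.017, "ax": 0, "ay": 0}, {"tx": 0.2, "ty": 0.92, "tz": 0.05, "az": -0.018, "ax": 0, "ay": 0}, {"tx": 0.17, "ty": 0.92, "tz": 0.05, "az": -0.018, "ax": 0, "ay": 0}, {"tx": 0.15, "ty": 0.93, "tz": 0.05, "az": -0.017, "ax": 0, "ay": 0}]}}

```text
clock: 18.5
eef_pos: [566.6, 51.5, 201.8]
tcp_rot: [3.141, 0.002, -0.061]
contact_force: [0.4, 0.2, -2.3]
opening: 0.578
grasp_force: 62.7
```

Emit:
{"fn": "step_arm", "kwargs": {"moves": [{"tx": 0.12, "ty": 0.93, "tz": 0.05, "az": -0.017, "ax": 0, "ay": 0}, {"tx": 0.1, "ty": 0.93, "tz": 0.05, "az": -0.018, "ax": 0, "ay": 0}, {"tx": 0.07, "ty": 0.93, "tz": 0.05, "az": -0.018, "ax": 0, "ay": 0}, {"tx": 0.04, "ty": 0.94, "tz": 0.05, "az": -0.017, "ax": 0, "ay": 0}, {"tx": 0.02, "ty": 0.94, "tz": 0.05, "az": -0.018, "ax": 0, "ay": 0}]}}

```text
clock: 19.12
eef_pos: [574.5, -65.3, 195.5]
tcp_rot: [-3.141, 0.002, 0.077]
contact_force: [0.9, -0.5, -0.7]
opening: 0.573
grasp_force: 62.7
```

Emit:
{"fn": "step_arm", "kwargs": {"moves": [{"tx": -0.01, "ty": 0.94, "tz": 0.05, "az": -0.017, "ax": 0, "ay": 0}, {"tx": -0.03, "ty": 0.94, "tz": 0.05, "az": -0.018, "ax": 0, "ay": 0}, {"tx": -0.06, "ty": 0.93, "tz": 0.05, "az": -0.017, "ax": 0, "ay": 0}, {"tx": -0.09, "ty": 0.93, "tz": 0.05, "az": -0.018, "ax": 0, "ay": 0}, {"tx": -0.11, "ty": 0.91, "tz": 0.05, "az": -0.017, "ax": 0, "ay": 0}]}}

```text
clock: 19.75
eef_pos: [582.2, -181.6, 189.2]
tcp_rot: [-3.141, 0.001, 0.214]
contact_force: [-0.1, 0.6, -1.6]
opening: 0.573
grasp_force: 62.7
```

Emit:
{"fn": "step_arm", "kwargs": {"moves": [{"tx": -0.01, "ty": 0, "tz": 0.2, "ax": 0, "ay": 0, "az": 0}, {"tx": 0, "ty": 0, "tz": 0.2, "ax": 0, "ay": 0, "az": 0}, {"tx": 0, "ty": 0, "tz": 0.2, "ax": 0, "ay": 0, "az": 0}, {"tx": 0, "ty": 0, "tz": 0.2, "ax": 0, "ay": 0, "az": 0}, {"tx": 0, "ty": 0, "tz": 0, "ax": 0, "ay": 0, "az": 0}]}}

```text
clock: 20.38
eef_pos: [582.2, -180.5, 169.8]
tcp_rot: [-3.141, 0.001, 0.213]
contact_force: [-0.9, -0.1, -1.0]
opening: 0.576
grasp_force: 62.7
```

```bash
python3 - <<'E'
from h import *
s=r.sense();print(s["clock"],s["eef_pos"],np.degrees(s["tcp_rot"]),s["qvel"].round(3),s["contact_force"])
p,d=eyes.grab_frame("side"); cv2.imwrite("pics/s2.png",cv2.resize(p[120:290,230:430],None,fx=3,fy=3)[:,:,::-1])
E
```

```text
20.375 [ 582.19139638 -180.53387619  169.7801608 ] [-1.79975237e+02  4.22728775e-02  1.22074199e+01] [-0.004 -0.008 -0.008  0.001  0.005 -0.   ] [-0.90233799 -0.08226157 -1.04915125]
```

View pics/s2.png

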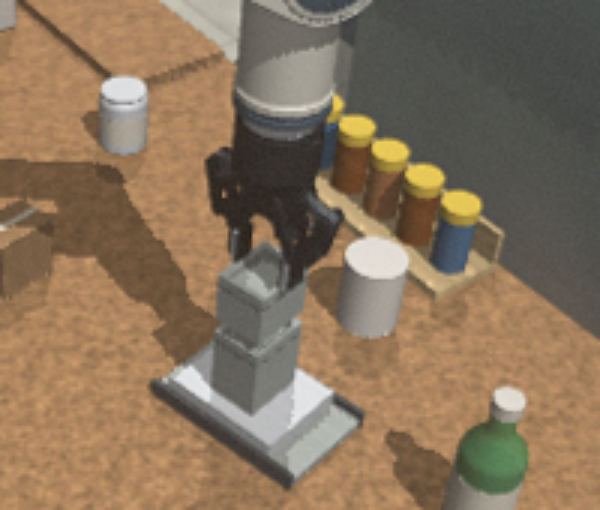

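The side view shows the short tin (260,300) held just above the seated tall tin and aligned with it.

Emit:
{"fn": "step_arm", "kwargs": {"moves": [{"tx": 0.01, "ty": 0, "tz": 0.12, "ax": 0, "ay": 0, "az": 0}, {"tx": 0, "ty": 0, "tz": 0.12, "ax": 0, "ay": 0, "az": 0}, {"tx": 0, "ty": 0, "tz": 0.12, "ax": 0, "ay": 0, "az": 0}, {"tx": 0, "ty": 0, "tz": 0.12, "ax": 0, "ay": 0, "az": 0}, {"tx": 0, "ty": 0, "tz": 0, "ax": 0, "ay": 0, "az": 0}]}}

```text
clock: 21.05
eef_pos: [582.5, -180.9, 157.9]
tcp_rot: [-3.141, 0.0, 0.213]
contact_force: [-0.2, -0.0, -1.2]
opening: 0.574
grasp_force: 62.7
```

In the recess with no resistance; lowering to home.

Emit:
{"fn": "step_arm", "kwargs": {"moves": [{"tx": 0, "ty": 0, "tz": 0.08, "ax": 0, "ay": 0, "az": 0}, {"tx": 0, "ty": 0, "tz": 0.07, "ax": 0, "ay": 0, "az": 0}, {"tx": 0, "ty": 0, "tz": 0.04, "ax": 0, "ay": 0, "az": 0}, {"tx": 0, "ty": 0, "tz": 0, "ax": 0, "ay": 0, "az": 0}, {"tx": 0, "ty": 0, "tz": 0, "ax": 0, "ay": 0, "az": 0}]}}

```text
clock: 21.68
eef_pos: [583.0, -181.0, 154.7]
tcp_rot: [3.141, -0.001, 0.213]
contact_force: [-1.5, 0.2, 6.8]
opening: 0.576
grasp_force: 64.0
```

Emit:
{"fn": "step_arm", "kwargs": {"moves": [{"tx": 0, "ty": 0, "tz": -0.02, "ax": 0, "ay": 0, "az": 0}, {"tx": 0, "ty": 0, "tz": 0, "ax": 0, "ay": 0, "az": 0}, {"tx": 0, "ty": 0, "tz": 0, "ax": 0, "ay": 0, "az": 0}, {"tx": 0, "ty": 0, "tz": 0, "ax": 0, "ay": 0, "az": 0}, {"tx": 0, "ty": 0, "tz": 0, "ax": 0, "ay": 0, "az": 0}], "gripper": 1}}

```text
clock: 22.3
eef_pos: [582.7, -180.9, 154.0]
tcp_rot: [-3.142, 0.0, 0.213]
contact_force: [-0.3, 0.0, -0.2]
opening: 1.002
grasp_force: 0.0
```

Emit:
{"fn": "step_arm", "kwargs": {"moves": [{"tx": 0, "ty": 0, "tz": -0.6, "ax": 0, "ay": 0, "az": 0}, {"tx": 0, "ty": 0, "tz": -1, "ax": 0, "ay": 0, "az": 0}, {"tx": 0, "ty": 0, "tz": -1, "ax": 0, "ay": 0, "az": 0}, {"tx": 0, "ty": 0, "tz": -1, "ax": 0, "ay": 0, "az": 0}, {"tx": 0, "ty": 0, "tz": -0.4, "ax": 0, "ay": 0, "az": 0}]}}

```text
clock: 22.92
eef_pos: [583.6, -181.2, 256.6]
tcp_rot: [3.14, -0.003, 0.213]
contact_force: [-0.1, 0.6, 0.2]
opening: 1.002
grasp_force: 0.0
```

Emit:
{"fn": "step_arm", "kwargs": {"moves": [{"tx": 0, "ty": 0, "tz": 0, "ax": 0, "ay": 0, "az": 0}, {"tx": 0, "ty": 0, "tz": 0, "ax": 0, "ay": 0, "az": 0}, {"tx": 0, "ty": 0, "tz": 0, "ax": 0, "ay": 0, "az": 0}, {"tx": 0, "ty": 0, "tz": 0, "ax": 0, "ay": 0, "az": 0}]}}

```text
clock: 23.42
eef_pos: [582.4, -180.9, 253.3]
tcp_rot: [-3.141, 0.001, 0.213]
contact_force: [0.1, -0.6, 0.5]
opening: 0.997
grasp_force: 0.0
```

```bash
python3 - <<'E'
from h import *
p,d,W=wrist("w8")
for z0,z1,rd in((160,172,60),(150,159,30)):
    m=near(W,(582,-181),rd,z0,z1); print(m.sum(),rect(W[m]),np.median(W[m][:,2]))
E
```

```text
2610 (array([ 581.9, -181.4]), array([66.5, 52.4]), 12.4) 163.98487162079414
3137 (array([ 580.5, -181.6]), array([50. , 39.3]), 12.3) 154.23545164700926
```

The top lid reads 164 mm against an expected 165 (it would be 173 if missed), square with the stand, so both tins are home.

```bash
python3 -c "
from rig import workorder
print(workorder.sign_off())"
```

```text
the job is handed in; nothing more can be done
None
```

The column is built and handed in: the tall tin is home in the stand's pocket and the short tin is home in the tall tin's lid, both lowered in the gripper and released, with no contact with anything else noticed, at about 23.5 s of the 64 s allowed.

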